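Roll a spice jar into its cradle and bolt it in

ROBOT

A 6-joint arm with a two-finger parallel gripper is mounted at the origin on a cart in front of the work surface, level with it; the furniture and walls round the work are solid. World frame = base frame: x ahead of the robot, y to its left, z up, the work surface at z = 0. Lengths are in m, angles in degrees, forces in N, time in s.
With the tool pointing down it reaches from about 0.3 to 0.75 m from the base axis. Payload 8.5 kg.
Tool frame: the origin (TCP) lies midway between the tips of the shut fingers; the grasp point (between the pads) lies 19 mm behind it (env.hold_point_z is the distance from the TCP to the grasp point, in m); z points along the fingers, y is the line along which they close (so a half turn about z gives the same grasp; the last joint's range is limited). The gripper opens to 85 mm and grips with 20 to 120 N. Pads are 22 mm wide; open, the fingers measure 114 mm over their backs; the gripper's body (76 mm by 85 mm) begins 54 mm behind the grasp point. The pads swing forward as they close: fully open they stand 13 mm farther back than shut.
Start: joints at [61.977, 21.807, 74.336, -0, 83.858, -12.336], TCP at [0.149, 0.529, 0.231] pointing down, gripper open.
Joint ranges: [-178.18, 178.18], [-50.72, 133.34], [12.68, 142.11], [-81.47, 261.47], [9.98, 163.14], [-165.26, 165.26]. Speed limits (degrees/s): [136.94, 136.94, 180, 180, 180, 180].

INTERFACE

Orientations are given as a 3x3 rotation matrix whose columns are the frame's x, y, z axes.
In Python, from rig import observe, get_image, camera_info, env gives the robot as it stands.
- The arm moves only by the tool drive_tool, never from a script. Its arguments are lists of equal length, an entry for each row: "offset": the shift along the tool's x, y, z in units of 40 mm (1.0 is 40 mm), a list of three; "turn": the turn, a rotation vector about the tool's x, y, z in units of 6 degrees (1.0 is 6 degrees), a list of three; "hand": the opening, from 0 (shut) to 1 (fully open). A call has exactly 10 rows; each row shifts and turns the commanded pose from where the row before left it, along the tool's axes as they then stand; what a row does not reach is not made up. A row lasts 1/8 s, in which the tool goes at most 62.5 mm and 10.7 degrees, less where a joint would pass 70% of its speed; a pose out of reach is approached as far as the arm can. A call is refused whole if a number of a shift passes 1 or a number of a turn 1, either way. A call with a gripper value outside its range is refused whole. The fingers move at their own pace and stop on an object; "newtons" is the grip in N (left out, the last holds). Time passes only in rows, so rows that do not move let the fingers close, or fill a call up. It gives the time, the measured TCP pose, the force, the opening and the grip force at its end, in the units of the state.
- observe(): the state, without advancing time (a new reading comes with each control period).
- get_image(name): name is "scene" or "top" or "wrist"; returns the picture (400x640x3 uint8, blue, green, red); there is no depth.
- camera_info(name): a dict with "fx", "fy", "cx", "cy" (pixels), "k1" (the pictures are not rectified: a ray, as slopes to the right and down, at radius r is drawn at 1 + k1 r^2 times it, then the intrinsics apply), "world_to_cam" (4x4, takes a point from world to camera coordinates). Camera axes: x right, y down, z forward; pixel columns grow to the right and rows downward; lengths in m; the calibration is good to about 2 mm. A picture is of the moment at which its call begins: read the wrist's pose just before it. camera_info takes no time and is no camera call; for the wrist camera it gives the pose at the moment of the call.
- env.close_job(): hands the job in; it is judged then, once.
The state is a dict: "time_s": time; "q": joint angles; "qvel": joint speeds; "joint_efforts": joint torques, N m; "position": TCP position; "tool_rot": TCP orientation; "ft_force": force on the tool from outside, world axes, zero at the start; "wrist_torque": the same for the moment, N m; "grip_width": finger opening in m; "gripper_force": force on a finger pad.
Only numpy, scipy, OpenCV 4.12 (cv2) and the standard library are available. Lean on these libraries where they do the work, as an engineer would, in place of code of your own. Each camera call takes 0.05 s, during which the arm holds its last target. There are 200 camera calls.

TASK

The spice jar lying on the wooden rest has to be put away in the rest's groove. Draw the steel bolt fully back, push the jar gently over the lip, without lifting it off the rest, so that it rolls into the groove and lies still there along it, and then slide the bolt fully home again in front of the jar. Leave the garlic, the pepper mill and the other spice jar where they are.

Things in the scene. Friction and masses are not known exactly. Their poses are not given: they have to be found in the camera images.
- rest: Fixed light wooden rest, 180 mm wide (y), 227 mm deep (x). Origin at worktop height below the groove. x: from the apron (robot side) over the lip to the back rail; y: along the groove, to the bolt's side; z up. Flat apron, top 6 mm above the worktop, from x = -163 to -50 mm, with a ridge 12 mm high at its front edge (x = -166 mm); from x = -50 mm a ramp climbs to the lip.
- lip_mid (a point): Middle of the lip's top, at rest x = -21.5 mm, 14 mm above the worktop (8 mm above apron and groove floor). The lip's top runs from x = -24 to -19 mm, along the whole width.
- groove_mid (a point): Middle of the groove's floor, at rest x = 1.5 mm, 6 mm above the worktop. Floor flat from x = -8 to +11 mm; behind it a steep flank rises to the back rail, 42 mm high (x = 42 to 58 mm). Cheeks 42 mm high stand at the groove's ends, 160 mm apart (x = -7 to 55 mm).
- wing_mid (a point): Middle of the bolt's wing on the rest's +y side (rest x = -31 mm, y = 152.5 mm, 6 mm high; wing 50 by 135 mm). On it stand the two steel keeps that guide the bolt, each 20 mm wide in x, 12 mm long in y, top 33 mm above the worktop, centred at rest x = -31 mm, y = 96 and 209 mm.
- bolt (a joint): Sliding steel bolt, a rod 10 mm thick along the rest's y with its axis at x = -31 mm, 25.5 mm above the worktop. Value in m: 0 = fully home (the rod's tip is at rest y = 20 mm, in front of the groove), 0.065 = fully drawn back towards the rest's +y (tip at y = 85 mm, way free). Stays where it is left; about 1 to 2 N moves it.
- bolt_knob (a point): Centre of the steel ball (17 mm across, 68.5 mm above the worktop) on top of the bolt's upright pin (10 mm thick, rising from the rod's top). It lies at rest x = -31 mm, y = 120 mm plus the bolt's travel, and moves with the bolt.
- jar: Glass spice jar with a red cap, lying on its side on the apron: 106 mm long, 42 to 45 mm across, 0.11 kg. Origin at the centre of its base; own z runs along the jar from base to cap (about along the rest's +y at the start). It rolls freely and slides easily on the rest. In the groove its axis is about 28 mm above the worktop and its middle at rest x = 0 to 2 mm; it then clears the bolt by about 3 mm.
- jar_mid (a point): Middle of the spice jar, on its axis, 53 mm from the base.
- garlic: Bulb of garlic, about 52 mm, on the worktop in front of the bolt's wing; not to be disturbed. Origin at the centre of its underside.
- mill: Wooden pepper mill, 58 mm across and 170 mm high, standing on the worktop to the right; not to be disturbed. Origin at the centre of its underside.
- upright_jar: Another spice jar, 45 mm across and 106 mm high, standing upright on the worktop to the right; not to be disturbed. Origin at the centre of its underside.

How it is judged:
By the outcome, as a careful person would: the job done as asked, in the order asked, and still so for the second after the job is handed in, with the robot touching nothing.
It also fails if it takes over 58 s, if anything falls off the work surface, if the arm or the gripper's body presses on something with over 40 N, if the wrist force passes 120 N, or if a joint passes its speed limit or range.

## Working session

There is one attempt and no reset: what is moved stays moved. The work goes in short steps, Python scripts to look and compute and a tool call to move; the robot and the scene stay as the last step left them, time stands still between calls to the robot, and variables do not carry over. Pictures are saved under pics/ and viewed, at most 10 in all, crops included, and the job is handed in when it is done.

Besides the shell and the picture viewer there is one more tool, called in YAML: its name, and indented under it one key for each argument. drive_tool: Moves the arm, as the interface text tells. Its arguments: {"type":"object","properties":{"offset":{"type":"array"},"turn":{"type":"array"},"hand":{"type":"array"},"newtons":{"type":"number"}},"required":["offset","turn","hand"]}

```bash
mkdir -p pics
cat > h.py <<'E'
import numpy as np, cv2
from rig import observe,get_image,camera_info,env
def ray(n,u,v,z,ci=None):
    c=ci or camera_info(n); W=np.array(c["world_to_cam"])
    a=np.array([(u-c["cx"])/c["fx"],(v-c["cy"])/c["fy"]]); s=a.copy()
    for _ in range(30): s=a/(1+c["k1"]*(s@s))
    d=W[:3,:3].T@np.array([s[0],s[1],1]); o=-W[:3,:3].T@W[:3,3]
    return o+d*(z-o[2])/d[2]
def proj(n,P,ci=None):
    c=ci or camera_info(n); W=np.array(c["world_to_cam"])
    p=W[:3,:3]@np.array(P)+W[:3,3]; s=p[:2]/p[2]; s=s*(1+c["k1"]*(s@s))
    return np.array([c["fx"]*s[0]+c["cx"],c["fy"]*s[1]+c["cy"]])
E
python3 - <<'E'
from h import *
for n in("top","scene"):
    cv2.imwrite(f"pics/{n}0.png",get_image(n))
    c=camera_info(n);print(n,c["fx"],c["k1"],np.round(c["world_to_cam"],3).tolist())
s=observe();print(np.round(s["tool_rot"],3),s["position"])
E
```

```text
top 362.79577763668107 -0.019239465552616405 [[0.04, -0.999, -0.004, -0.099], [-0.976, -0.038, -0.213, 0.578], [0.213, 0.012, -0.977, 0.857], [0.0, 0.0, 0.0, 1.0]]
scene 475.9667613452879 0.00388611600817406 [[-0.936, -0.353, 0.002, 0.511], [-0.281, 0.742, -0.609, 0.238], [0.214, -0.57, -0.793, 1.183], [0.0, 0.0, 0.0, 1.0]]
[[-0.963  0.27  -0.001]
 [ 0.27   0.963 -0.001]
 [ 0.    -0.001 -1.   ]] [0.14858546 0.52927729 0.23079426]
```

View pics/top0.png

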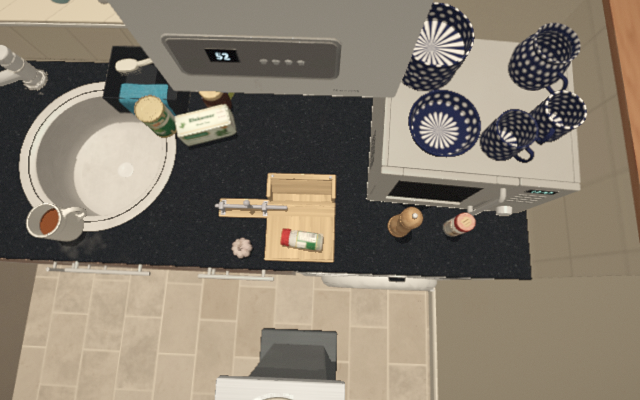

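View pics/scene0.png

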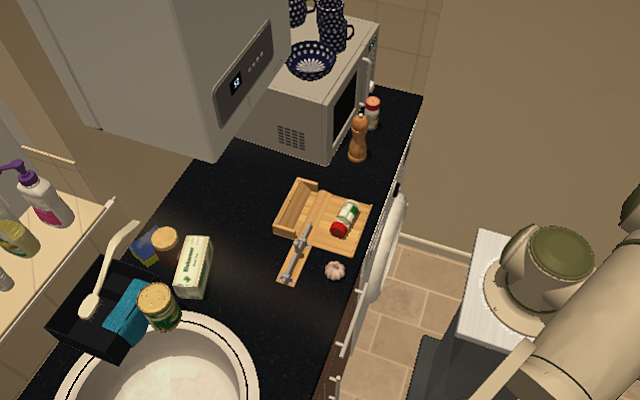

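Top view: the rest spans about (267–335, 175–262), the jar is at (302,240) with its red cap to the left, the bolt is at (220–287, 207), the garlic at (242,247), and the mill and upright jar are on the right. Next I'll enlarge this area.

Run:
```python
from h import *
im=cv2.imread("pics/top0.png")[165:270,205:345]
cv2.imwrite("pics/c1.png",cv2.resize(im,None,fx=5.5,fy=5.5,interpolation=cv2.INTER_CUBIC))
```

```text
(no output)
```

View pics/c1.png

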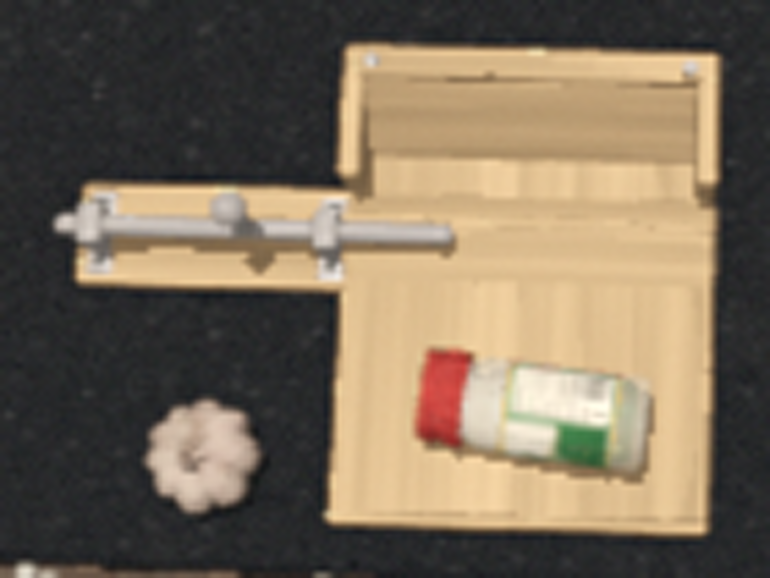

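The crop shows the rest's front corners at (327,522) and (707,533), its rail corners at (347,45) and (720,55), and the knob at (230,210). The rod tip is at (453,238). The jar's cap end is at (418,397) and its base end at (648,428).

```bash
cat >> h.py <<'E'
def rest2w(r,p):
    c,s=np.cos(r[2]),np.sin(r[2]); return np.array([r[0]+c*p[0]-s*p[1],r[1]+s*p[0]+c*p[1],p[2]])
E
python3 - <<'E'
from h import *
from scipy.optimize import least_squares
f=lambda u,v:(205+(u+.5)/5.5-.5,165+(v+.5)/5.5-.5)
L=[((-.169,.09,.012),(327,522)),((-.169,-.09,.012),(707,533)),((.058,.09,.042),(347,45)),((.058,-.09,.042),(720,55)),
((-.006,.22,.006),(83,183)),((-.056,.22,.006),(77,285)),((-.031,.12,.0685),(230,210)),((-.031,.02,.0255),(453,238))]
ci=camera_info("top")
fun=lambda r:np.concatenate([proj("top",rest2w(r,p),ci)-f(*q) for p,q in L])
s=least_squares(fun,[.4,-.1,0]);r=s.x;print(r,np.degrees(r[2]),np.round(s.fun.reshape(-1,2),2).tolist())
np.save("rest.npy",r)
def w2r(P):
    c,s_=np.cos(r[2]),np.sin(r[2]);d=P[:2]-r[:2];return [c*d[0]+s_*d[1],-s_*d[0]+c*d[1]]
for n,q,z in[("cap",(420,395),.03),("base",(646,430),.03),("garl",(203,455),.025)]:
    P=ray("top",*f(*q),z,ci);print(n,np.round(P,3),np.round(w2r(P),3))
print("knob",rest2w(r,(-.031,.12,.0685)),"knob drawn",rest2w(r,(-.031,.185,.0685)))
st=observe();print(st["position"],st["time_s"],np.array(st["tool_rot"]).round(4).tolist())
E
```

```text
[ 0.61005227 -0.02697689  0.01337639] 0.7664106542040289 [[-1.47, 0.44], [-1.12, 0.29], [-1.83, -0.2], [-1.54, -0.39], [-1.12, 0.2], [-1.6, -0.19], [4.06, 0.2], [4.4, -0.41]]
cap [0.501 0.015 0.03 ] [-0.109  0.043]
base [ 0.488 -0.092  0.03 ] [-0.122 -0.063]
garl [0.469 0.115 0.025] [-0.139  0.144]
knob [0.57744993 0.09259772 0.0685    ] knob drawn [0.57658049 0.1575919  0.0685    ]
[0.14858546 0.52927729 0.23079426] 0.1 [[-0.9627, 0.2704, -0.0006], [0.2704, 0.9627, -0.0011], [0.0003, -0.0012, -1.0]]
```

Run:
```python
from h import *
from scipy.optimize import least_squares
f=lambda u,v:(205+(u+.5)/5.5-.5,165+(v+.5)/5.5-.5)
L=[((-.169,.09,.012),(327,522)),((-.169,-.09,.012),(707,533)),((.058,.09,.042),(347,45)),((.058,-.09,.042),(720,55)),
((-.006,.22,.006),(83,183)),((-.056,.22,.006),(77,285)),((-.031,.12,.0685),(230,210)),((-.031,.02,.0255),(453,238))]
ci=camera_info("top")
fun=lambda r:np.concatenate([proj("top",rest2w(r,(p[0],p[1]+(r[3] if i>5 else 0),p[2])),ci)-f(*q) for i,(p,q) in enumerate(L)])
s=least_squares(fun,[.6,-.03,0,0]);r=s.x;print(r,np.degrees(r[2]),np.round(s.fun.reshape(-1,2),2).tolist())
np.save("rest.npy",r)
print("knob",rest2w(r,(-.031,.12+r[3],.0685)),"drawn",rest2w(r,(-.031,.185,.0685)),"pre",rest2w(r,(-.031,.12+r[3]-.035,.045)))
print("jar push start",rest2w(r,(-.165,-.007,.03)))
for z in(.3,.4,.5): print(z,ray("top",360,95,z,ci),ray("scene",215,160,z))
```

```text
[ 0.60994688 -0.03090306  0.01117222  0.01476435] 0.6401209689905777 [[-0.11, 0.46], [0.26, 0.47], [-0.3, -0.17], [-0.01, -0.22], [0.33, 0.12], [-0.18, -0.28], [-0.24, 0.04], [0.27, -0.48]]
knob [0.57744323 0.10350654 0.0685    ] drawn [0.576882   0.15373906 0.0685    ] pre [0.57783425 0.06850873 0.045     ]
jar push start [ 0.44503538 -0.039746    0.03      ]
0.3 [ 0.75651333 -0.15532606  0.3       ] [0.76294993 0.10163366 0.3       ]
0.4 [ 0.70035544 -0.14512656  0.4       ] [0.70276412 0.17544547 0.4       ]
0.5 [ 0.64419754 -0.13492706  0.5       ] [0.6425783  0.24925729 0.5       ]
```

drive_tool:
  offset:
    - [-0.96,-0.585,0]
    - [-0.96,-0.585,0]
    - [-0.96,-0.585,0]
    - [-0.96,-0.585,0]
    - [-0.96,-0.585,0]
    - [-0.96,-0.585,0]
    - [-0.96,-0.585,0]
    - [-0.96,-0.585,0]
    - [-0.96,-0.585,0]
    - [-0.96,-0.585,0]
  turn:
    - [0,0,0]
    - [0,0,0]
    - [0,0,0]
    - [0,0,0]
    - [0,0,0]
    - [0,0,0]
    - [0,0,0]
    - [0,0,0]
    - [0,0,0]
    - [0,0,0]
  hand: [0.5,0,0,0,0,0,0,0,0,0]

```text
time_s: 1.35
position: [0.4559, 0.1991, 0.2311]
tool_rot: [[-0.963, 0.27, -0.001], [0.27, 0.963, -0.0], [0.001, -0.0, -1.0]]
ft_force: [0.3, 0.7, 0.6]
grip_width: -0.0002
gripper_force: 0.0
```

drive_tool:
  offset:
    - [-0.96,-0.585,0]
    - [-0.96,-0.585,0]
    - [-0.96,-0.585,0]
    - [-0.96,-0.585,0]
    - [0,0,0.5]
    - [0,0,0.5]
    - [0,0,0.5]
    - [0,0,0.5]
    - [0,0,0.4]
    - [0,0,0]
  turn:
    - [0,0,0]
    - [0,0,0]
    - [0,0,0]
    - [0,0,0]
    - [0,0,-0.9]
    - [0,0,-0.9]
    - [0,0,-0.92]
    - [0,0,0]
    - [0,0,0]
    - [0,0,0]
  hand: [0,0,0,0,0,0,0,0,0,0]

```text
time_s: 2.6
position: [0.577, 0.0688, 0.1341]
tool_rot: [[-1.0, -0.011, -0.003], [-0.011, 1.0, 0.0], [0.003, 0.0, -1.0]]
ft_force: [0.7, 0.3, 0.5]
grip_width: 0.0002
gripper_force: 0.0
```

```bash
cat > chk.py <<'E'
from h import *
import sys
s=observe();r=np.load("rest.npy");R=np.array(s["tool_rot"]);c,sn=np.cos(r[2]),np.sin(r[2]);p=np.array(s["position"]);d=p-[r[0],r[1],0]
print("t",s["time_s"],"pos",p.round(4),"rest",np.round([c*d[0]+sn*d[1],-sn*d[0]+c*d[1],d[2]],4),"yaw",np.degrees(np.arctan2(R[1,1],R[0,1])).round(2),"z",R[:,2].round(3),"f",np.round(s["ft_force"],1),"w",s["grip_width"])
for n in sys.argv[1:]:
    a,b=n.split(":");cv2.imwrite(f"pics/{b}.png",get_image(a))
E
python3 chk.py wrist:w1
```

```text
t 2.6 pos [0.577  0.0688 0.1341] rest [-0.0318  0.1     0.1341] yaw 90.63 z [-0.003  0.    -1.   ] f [0.7 0.3 0.5] w 0.00020899262887887402
```

View pics/w1.png

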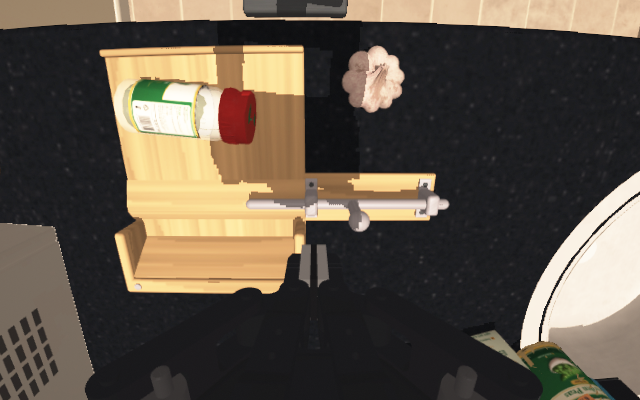

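The wrist view shows the knob at (359,220), the rod tip at (249,204), and the rest's corners at (103,52), (303,47) and (129,291). I'll check these against the fit.

Run:
```python
from h import *
r=np.load("rest.npy");ci=camera_info("wrist")
for n,p,q in[("knob",(-.031,.12+r[3],.0685),(359,220)),("tip",(-.031,.02+r[3],.0255),(248,204)),("fl",(-.169,-.09,.012),(102,52)),("fr",(-.169,.09,.012),(303,47)),("wing",(-.056,.22,.006),(435,174)),("rail",(.058,-.09,.042),(129,291))]:
    P=rest2w(r,p);m=ray("wrist",*q,p[2],ci);print(n,proj("wrist",P,ci).round(1),q,"err mm",((m-P)*1e3).round(1)[:2])
for q in[(120,105),(252,117)]:
    P=ray("wrist",*q,.03,ci);d=P[:2]-r[:2];c,s=np.cos(r[2]),np.sin(r[2]);print(np.round([c*d[0]+s*d[1],-s*d[0]+c*d[1]],4))
```

```text
knob [356.5 215.9] (359, 220) err mm [3.5 2.2]
tip [243.7 199.8] (248, 204) err mm [4.2 3.8]
fl [95.3 44.8] (102, 52) err mm [6.  5.1]
fr [300.9  39.6] (303, 47) err mm [5.8 1.8]
wing [434.4 169.6] (435, 174) err mm [4.5 1.3]
rail [124.9 288.9] (129, 291) err mm [2.4 3.7]
[-0.1175 -0.0647]
[-0.106   0.0485]
```

drive_tool:
  offset:
    - [-0.075,0,0.7]
    - [0,0,0.8]
    - [0,0,0.7]
    - [0,0,0.1]
    - [0,0.2,0]
    - [0,0.2,0]
    - [0,0.25,0]
    - [0,0.25,0]
    - [0,0.2,0]
    - [0,0,0]
  turn:
    - [0,0,0]
    - [0,0,0]
    - [0,0,0]
    - [0,0,0]
    - [0,0,0]
    - [0,0,0]
    - [0,0,0]
    - [0,0,0]
    - [0,0,0]
    - [0,0,0]
  hand: [0,0,0,0,0,0,0,0,0,0]

```text
time_s: 3.9
position: [0.58, 0.1136, 0.0432]
tool_rot: [[-1.0, -0.012, -0.0], [-0.012, 1.0, 0.0], [0.0, 0.0, -1.0]]
ft_force: [-0.3, -0.4, 0.0]
grip_width: -0.0004
gripper_force: 0.0
```

```bash
python3 - <<'E'
import numpy as np
r=np.load("rest.npy");r[0]+=.0022;r[1]+=.0015;np.save("rest.npy",r)
E
python3 chk.py
```

```text
t 3.9 pos [0.58   0.1136 0.0432] rest [-0.0306  0.1433  0.0432] yaw 90.69 z [-0.  0. -1.] f [-0.3 -0.4  0. ] w -0.00044776156292285506
```

drive_tool:
  offset:
    - [0,0.13,0]
    - [0,0.13,0]
    - [0,0.04,0]
    - [0,0.03,0]
    - [0,0.03,0]
    - [0,0.03,0]
    - [0,0.03,0]
    - [0,0.02,0]
    - [0,0,0]
    - [0,0,0]
  turn:
    - [0,0,0]
    - [0,0,0]
    - [0,0,0]
    - [0,0,0]
    - [0,0,0]
    - [0,0,0]
    - [0,0,0]
    - [0,0,0]
    - [0,0,0]
    - [0,0,0]
  hand: [0,0,0,0,0,0,0,0,0,0]

```text
time_s: 5.15
position: [0.5801, 0.1304, 0.0434]
tool_rot: [[-1.0, -0.011, 0.0], [-0.011, 1.0, 0.0], [-0.0, 0.0, -1.0]]
ft_force: [0.5, -0.3, -0.4]
grip_width: 0.0
gripper_force: 0.2
```

drive_tool:
  offset:
    - [0,0.03,0]
    - [0,0.02,0]
    - [0,0.02,0]
    - [0,0.02,0]
    - [0,0.02,0]
    - [0,0.02,0]
    - [0,0,0]
    - [0,0,0]
    - [0,0,0]
    - [0,0,0]
  turn:
    - [0,0,0]
    - [0,0,0]
    - [0,0,0]
    - [0,0,0]
    - [0,0,0]
    - [0,0,0]
    - [0,0,0]
    - [0,0,0]
    - [0,0,0]
    - [0,0,0]
  hand: [0,0,0,0,0,0,0,0,0,0]

```text
time_s: 6.4
position: [0.5801, 0.1337, 0.0433]
tool_rot: [[-1.0, -0.011, -0.0], [-0.011, 1.0, -0.003], [0.0, -0.003, -1.0]]
ft_force: [-1.0, -11.9, -0.0]
grip_width: 0.0001
gripper_force: 5.9
```

```bash
python3 chk.py
```

```text
t 6.4 pos [0.5801 0.1337 0.0433] rest [-0.0303  0.1634  0.0433] yaw 90.62 z [-0.    -0.003 -1.   ] f [ -1.  -11.9  -0. ] w 0.00010261950551337508
```

drive_tool:
  offset:
    - [0,-0.38,0]
    - [0,0,-0.9]
    - [0,0,-0.95]
    - [0,0,-0.9]
    - [0.85,-0.97,0]
    - [0.84,-0.97,0]
    - [0.84,-0.97,0]
    - [0.84,-0.97,0]
    - [0,0,0.5]
    - [0,0,0]
  turn:
    - [0,0,0]
    - [0,0,0]
    - [0,0,0]
    - [0,0,0]
    - [0,0,0]
    - [0,0,0]
    - [0,0,0]
    - [0,0,0]
    - [0,0,0]
    - [0,0,0]
  hand: [0,0,0,0,0.3,0.5,0.65,0.65,0.65,0.65]

```text
time_s: 7.65
position: [0.4464, -0.0365, 0.1328]
tool_rot: [[-1.0, -0.01, -0.002], [-0.01, 1.0, 0.001], [0.002, 0.001, -1.0]]
ft_force: [0.5, -0.4, 0.5]
grip_width: 0.0555
gripper_force: 0.0
```

```bash
python3 chk.py wrist:w2
python3 - <<'E'
from h import *
r=np.load("rest.npy");ci=camera_info("wrist");np.save("w2ci.npy",ci,allow_pickle=True)
E
```

```text
t 7.65 pos [ 0.4464 -0.0365  0.1328] rest [-0.1658 -0.0053  0.1328] yaw 90.57 z [-0.002  0.001 -1.   ] f [ 0.5 -0.4  0.5] w 0.05549962237432499
```

View pics/w2.png

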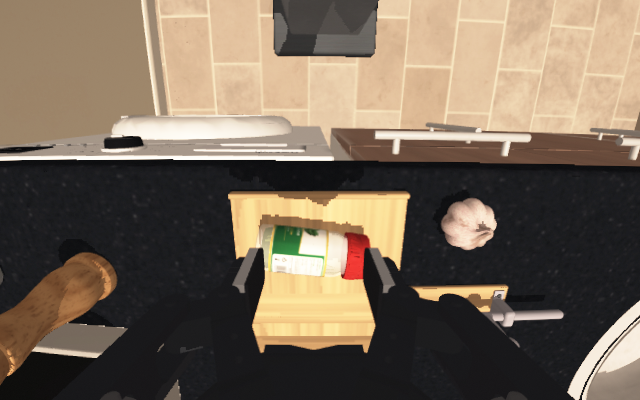

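The wrist view shows the jar from its base at (262,248) to its cap at (368,258). The fingers straddle it above, and the bolt is drawn clear at the right (510–560, 315).

Run:
```python
from h import *
r=np.load("rest.npy");ci=camera_info("wrist")
c,s=np.cos(r[2]),np.sin(r[2])
w=lambda P:np.round([c*(P[0]-r[0])+s*(P[1]-r[1]),-s*(P[0]-r[0])+c*(P[1]-r[1])],4)
for n,q,z in[("fl",(229,193),.012),("fr",(409,193),.012),("baseback",(267,222),.03),("capback",(360,233),.03),("base",(261,248),.03),("cap",(369,257),.03)]:
    print(n,w(ray("wrist",*q,z,ci)))
print("mill",w(ray("top",400,232,.0)))
```

```text
fl [-0.1681 -0.0874]
fr [-0.1679  0.0893]
baseback [-0.1448 -0.0484]
capback [-0.1333  0.0399]
base [-0.1175 -0.0557]
cap [-0.1074  0.0502]
mill [-0.0866 -0.2678]
```

drive_tool:
  offset:
    - [0,0,0.8]
    - [0,0,0.8]
    - [0,0,0.8]
    - [0,0,0.4]
    - [0,0,0.12]
    - [0,0,0]
    - [-0.05,0,0]
    - [-0.07,0,0]
    - [-0.08,0,0]
    - [-0.08,0,0]
  turn:
    - [0,0,0]
    - [0,0,0]
    - [0,0,0]
    - [0,0,0]
    - [0,0,0]
    - [0,0,0]
    - [0,0,0]
    - [0,0,0]
    - [0,0,0]
    - [0,0,0]
  hand: [0.65,0.65,0.65,0.65,0.65,0.65,0.65,0.65,0.65,0.65]

```text
time_s: 8.95
position: [0.4586, -0.0362, 0.0167]
tool_rot: [[-1.0, -0.011, 0.0], [-0.011, 1.0, -0.0], [-0.0, -0.0, -1.0]]
ft_force: [1.1, 0.0, -0.4]
grip_width: 0.0556
gripper_force: 0.0
```

drive_tool:
  offset:
    - [-0.08,0,0]
    - [-0.08,0,0]
    - [-0.08,0,0]
    - [-0.08,0,0]
    - [-0.08,0,0]
    - [-0.08,0,0]
    - [-0.08,0,0]
    - [-0.08,0,0]
    - [-0.08,0,0]
    - [-0.08,0,0]
  turn:
    - [0,0,0]
    - [0,0,0]
    - [0,0,0]
    - [0,0,0]
    - [0,0,0]
    - [0,0,0]
    - [0,0,0]
    - [0,0,0]
    - [0,0,0]
    - [0,0,0]
  hand: [0.65,0.65,0.65,0.65,0.65,0.65,0.65,0.65,0.65,0.65]

```text
time_s: 10.2
position: [0.4905, -0.0358, 0.0165]
tool_rot: [[-1.0, -0.011, -0.0], [-0.011, 1.0, -0.0], [0.0, -0.0, -1.0]]
ft_force: [-0.4, -0.0, 0.6]
grip_width: 0.0556
gripper_force: 0.0
```

```bash
python3 chk.py wrist:w3
```

```text
t 10.2 pos [ 0.4905 -0.0358  0.0165] rest [-0.1218 -0.0051  0.0165] yaw 90.64 z [-0. -0. -1.] f [-0.4 -0.   0.6] w 0.05558222391852029
```

View pics/w3.png

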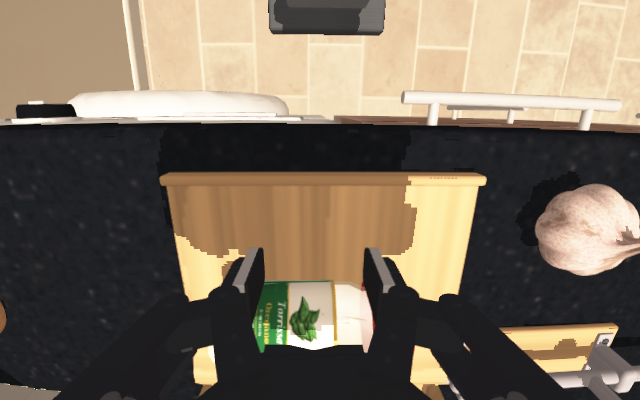

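The jar is ahead of both fingers and square to them, spanning (255–372, 280–350) in the image.

drive_tool:
  offset:
    - [-0.08,0,0]
    - [-0.08,0,0]
    - [-0.08,0,0]
    - [-0.08,0,0]
    - [-0.08,0,0]
    - [-0.08,0,0]
    - [-0.08,0,0]
    - [-0.08,0,0]
    - [-0.08,0,0]
    - [-0.08,0,0]
  turn:
    - [0,0,0]
    - [0,0,0]
    - [0,0,0]
    - [0,0,0]
    - [0,0,0]
    - [0,0,0]
    - [0,0,0]
    - [0,0,0]
    - [0,0,0]
    - [0,0,0]
  hand: [0.65,0.65,0.65,0.65,0.65,0.65,0.65,0.65,0.65,0.65]

```text
time_s: 11.5
position: [0.5224, -0.0355, 0.0165]
tool_rot: [[-1.0, -0.011, -0.0], [-0.011, 1.0, 0.0], [0.0, 0.0, -1.0]]
ft_force: [0.2, -0.7, 0.1]
grip_width: 0.0558
gripper_force: 0.2
```

drive_tool:
  offset:
    - [-0.05,0,-0.01]
    - [-0.05,0,-0.01]
    - [-0.05,0,-0.01]
    - [-0.05,0,-0.01]
    - [-0.05,0,-0.01]
    - [-0.05,0,-0.01]
    - [-0.05,0,-0.01]
    - [-0.05,0,-0.01]
    - [-0.05,0,-0.01]
    - [-0.05,0,-0.01]
  turn:
    - [0,0,0]
    - [0,0,0]
    - [0,0,0]
    - [0,0,0]
    - [0,0,0]
    - [0,0,0]
    - [0,0,0]
    - [0,0,0]
    - [0,0,0]
    - [0,0,0]
  hand: [0.65,0.65,0.65,0.65,0.65,0.65,0.65,0.65,0.65,0.65]

```text
time_s: 12.75
position: [0.5424, -0.0353, 0.0205]
tool_rot: [[-1.0, -0.011, 0.0], [-0.011, 1.0, -0.0], [-0.0, -0.0, -1.0]]
ft_force: [-1.3, -0.4, 0.5]
grip_width: 0.0553
gripper_force: 0.4
```

```bash
python3 chk.py top:t3
python3 - <<'E'
from h import *
im=cv2.imread("pics/t3.png")[165:270,205:345]
cv2.imwrite("pics/c3.png",cv2.resize(im,None,fx=5.5,fy=5.5,interpolation=cv2.INTER_CUBIC))
E
```

```text
t 12.75 pos [ 0.5424 -0.0353  0.0205] rest [-0.0698 -0.0051  0.0205] yaw 90.63 z [ 0. -0. -1.] f [-1.3 -0.4  0.5] w 0.05525404442923261
```

View pics/c3.png

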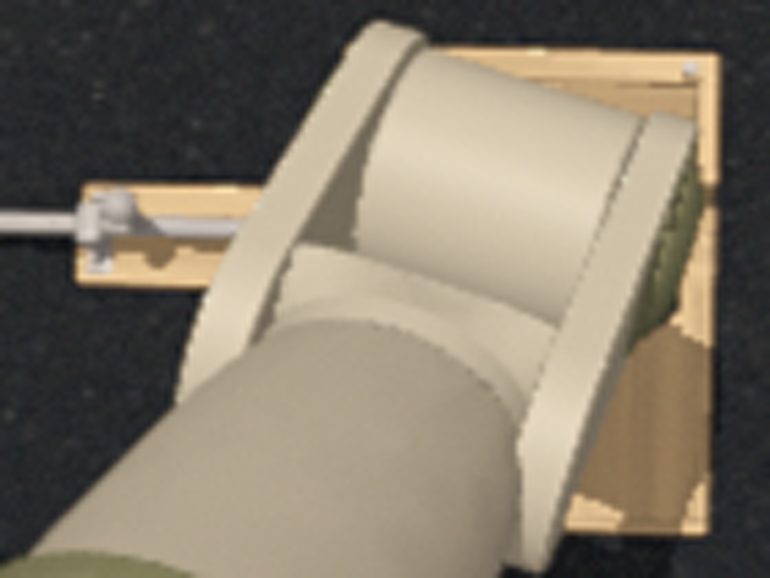

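The arm hides the jar from above. The bolt stays drawn, with its knob beside the far keep at (118,208). I'll keep pushing slowly up and over.

drive_tool:
  offset:
    - [-0.04,0,0]
    - [-0.04,0,0]
    - [-0.04,0,0]
    - [-0.04,0,0]
    - [-0.04,0,0]
    - [-0.035,0,0]
    - [-0.035,0,0]
    - [-0.035,0,0]
    - [-0.03,0,0]
    - [-0.03,0,0]
  turn:
    - [0,0,0]
    - [0,0,0]
    - [0,0,0]
    - [0,0,0]
    - [0,0,0]
    - [0,0,0]
    - [0,0,0]
    - [0,0,0]
    - [0,0,0]
    - [0,0,0]
  hand: [0.65,0.65,0.65,0.65,0.65,0.65,0.65,0.65,0.65,0.65]

```text
time_s: 14.05
position: [0.5569, -0.0351, 0.0205]
tool_rot: [[-1.0, -0.011, 0.0], [-0.011, 1.0, -0.0], [-0.0, -0.0, -1.0]]
ft_force: [-0.2, 0.2, -0.8]
grip_width: 0.0557
gripper_force: 0.1
```

drive_tool:
  offset:
    - [-0.03,0,0]
    - [-0.03,0,0]
    - [-0.03,0,0]
    - [-0.03,0,0]
    - [-0.03,0,0]
    - [-0.03,0,0]
    - [0,0,0]
    - [0,0,0]
    - [0,0,0]
    - [0,0,0]
  turn:
    - [0,0,0]
    - [0,0,0]
    - [0,0,0]
    - [0,0,0]
    - [0,0,0]
    - [0,0,0]
    - [0,0,0]
    - [0,0,0]
    - [0,0,0]
    - [0,0,0]
  hand: [0.65,0.65,0.65,0.65,0.65,0.65,0.65,0.65,0.65,0.65]

```text
time_s: 15.3
position: [0.564, -0.035, 0.0205]
tool_rot: [[-1.0, -0.011, -0.0], [-0.011, 1.0, 0.0], [0.0, 0.0, -1.0]]
ft_force: [-0.8, -0.6, 0.6]
grip_width: 0.0557
gripper_force: 0.0
```

```bash
python3 chk.py wrist:w4 scene:s4
python3 - <<'E'
import cv2,numpy as np
a=cv2.imread("pics/w4.png");b=cv2.imread("pics/s4.png")[140:320,240:420]
b=cv2.resize(b,(400,400));cv2.imwrite("pics/m4.png",cv2.resize(np.hstack([a[:, 130:530],b]),(800,400)))
E
```

```text
t 15.3 pos [ 0.564  -0.035   0.0205] rest [-0.0482 -0.0051  0.0205] yaw 90.63 z [-0.  0. -1.] f [-0.8 -0.6  0.6] w 0.055680005536444734
```

View pics/m4.png

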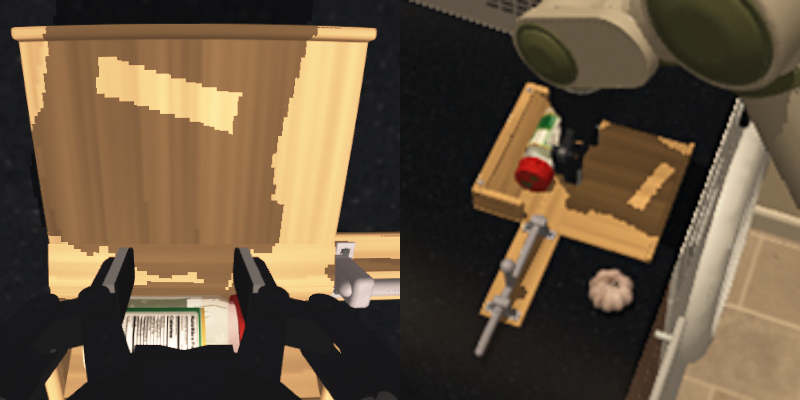

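The jar appears to be in the groove, cap end near the cheek. I'll back off, rise and check.

drive_tool:
  offset:
    - [0.3,0,0]
    - [0.33,0,0]
    - [0,0,-0.6]
    - [0,0,-0.9]
    - [0,0,-0.9]
    - [0,0,-0.9]
    - [0,0.9,0]
    - [-0.3,0.9,0]
    - [-0.4,0.95,0]
    - [-0.35,0.95,0]
  turn:
    - [0,0,0]
    - [0,0,0]
    - [0,0,0]
    - [0,0,0]
    - [0,0,0]
    - [0,0,0]
    - [0,0,0]
    - [0,0,0]
    - [0,0,0]
    - [0,0,0]
  hand: [0.65,0.65,0.65,0.65,0.65,0.4,0.2,0,0,0]

```text
time_s: 16.65
position: [0.5788, 0.1142, 0.1524]
tool_rot: [[-1.0, -0.011, -0.0], [-0.011, 1.0, -0.0], [0.0, -0.0, -1.0]]
ft_force: [0.8, -0.2, 0.2]
grip_width: 0.0002
gripper_force: 0.0
```

drive_tool:
  offset:
    - [0,0.95,0]
    - [0,0.95,0]
    - [0,0,0]
    - [0,0,0]
    - [0,0,0]
    - [0,0,0]
    - [0,0,0]
    - [0,0,0]
    - [0,0,0]
    - [0,0,0]
  turn:
    - [0,0,0]
    - [0,0,0]
    - [0,0,0]
    - [0,0,0]
    - [0,0,0]
    - [0,0,0]
    - [0,0,0]
    - [0,0,0]
    - [0,0,0]
    - [0,0,0]
  hand: [0,0,0,0,0,0,0,0,0,0]

```text
time_s: 17.9
position: [0.5784, 0.1891, 0.1525]
tool_rot: [[-1.0, -0.011, -0.0], [-0.011, 1.0, -0.0], [0.0, -0.0, -1.0]]
ft_force: [0.7, -0.8, -0.5]
grip_width: 0.0003
gripper_force: 0.0
```

```bash
python3 chk.py wrist:w5 top:t5
python3 - <<'E'
import cv2,numpy as np
a=cv2.imread("pics/w5.png")[:,:400];b=cv2.imread("pics/t5.png")[165:270,240:345]
b=cv2.resize(b,(400,400),interpolation=cv2.INTER_CUBIC);cv2.imwrite("pics/m5.png",np.hstack([a,b]))
E
```

```text
t 17.9 pos [0.5784 0.1891 0.1525] rest [-0.0313  0.2189  0.1525] yaw 90.63 z [-0. -0. -1.] f [ 0.7 -0.8 -0.5] w 0.00031762617166866723
```

View pics/m5.png

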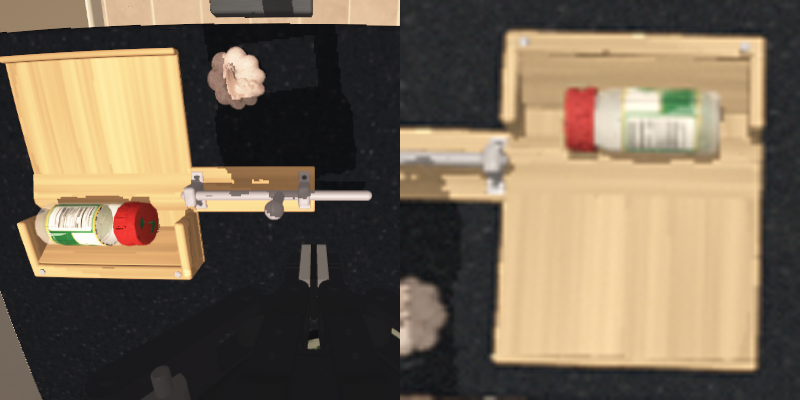

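The jar lies along the groove: about (565–718, 120) in the right-hand top crop and (40–157, 225) in the wrist view. The bolt is drawn, so I'll now push it home from its +y side.

drive_tool:
  offset:
    - [0,0,0.8]
    - [0,0,0.9]
    - [0,0,0.8]
    - [0,0,0.23]
    - [0,-0.2,0]
    - [0,-0.2,0]
    - [0,-0.25,0]
    - [0,-0.25,0]
    - [0,-0.25,0]
    - [0,-0.2,0]
  turn:
    - [0,0,0]
    - [0,0,0]
    - [0,0,0]
    - [0,0,0]
    - [0,0,0]
    - [0,0,0]
    - [0,0,0]
    - [0,0,0]
    - [0,0,0]
    - [0,0,0]
  hand: [0,0,0,0,0,0,0,0,0,0]

```text
time_s: 19.25
position: [0.5791, 0.1344, 0.0435]
tool_rot: [[-1.0, -0.011, 0.0], [-0.011, 1.0, 0.0], [-0.0, 0.0, -1.0]]
ft_force: [0.9, 2.2, 0.6]
grip_width: -0.0001
gripper_force: 0.7
```

drive_tool:
  offset:
    - [0,-0.15,0]
    - [0,-0.12,0]
    - [0,-0.06,0]
    - [0,-0.04,0]
    - [0,-0.03,0]
    - [0,-0.03,0]
    - [0,-0.03,0]
    - [0,-0.03,0]
    - [0,0,0]
    - [0,0,0]
  turn:
    - [0,0,0]
    - [0,0,0]
    - [0,0,0]
    - [0,0,0]
    - [0,0,0]
    - [0,0,0]
    - [0,0,0]
    - [0,0,0]
    - [0,0,0]
    - [0,0,0]
  hand: [0,0,0,0,0,0,0,0,0,0]

```text
time_s: 20.5
position: [0.5791, 0.1155, 0.0433]
tool_rot: [[-1.0, -0.011, -0.0], [-0.011, 1.0, -0.0], [0.0, -0.0, -1.0]]
ft_force: [0.5, -0.5, 0.7]
grip_width: -0.0001
gripper_force: 0.2
```

```bash
python3 chk.py
```

```text
t 20.5 pos [0.5791 0.1155 0.0433] rest [-0.0314  0.1452  0.0433] yaw 90.63 z [-0. -0. -1.] f [ 0.5 -0.5  0.7] w -0.00010142550232732034
```

Another 3–4 mm should bring it against the stop.

drive_tool:
  offset:
    - [0,-0.03,0]
    - [0,-0.03,0]
    - [0,-0.03,0]
    - [0,-0.02,0]
    - [0,-0.02,0]
    - [0,0,0]
    - [0,0,0]
    - [0,0,0]
    - [0,0,0]
    - [0,0,0]
  turn:
    - [0,0,0]
    - [0,0,0]
    - [0,0,0]
    - [0,0,0]
    - [0,0,0]
    - [0,0,0]
    - [0,0,0]
    - [0,0,0]
    - [0,0,0]
    - [0,0,0]
  hand: [0,0,0,0,0,0,0,0,0,0]

```text
time_s: 21.75
position: [0.5792, 0.112, 0.0434]
tool_rot: [[-1.0, -0.011, 0.0], [-0.011, 1.0, 0.003], [-0.0, 0.003, -1.0]]
ft_force: [0.1, 10.2, 0.7]
grip_width: 0.0005
gripper_force: 5.4
```

That is 10 N at the expected stop position. Now I'll retreat and check.

drive_tool:
  offset:
    - [0,0.2,0]
    - [0,0.3,0]
    - [0,0,-0.8]
    - [0,0,-0.9]
    - [0,0,-0.9]
    - [0,0,-0.3]
    - [0,0.9,0]
    - [0,0.9,0]
    - [0,0.9,0]
    - [0,0,0]
  turn:
    - [0,0,0]
    - [0,0,0]
    - [0,0,0]
    - [0,0,0]
    - [0,0,0]
    - [0,0,0]
    - [0,0,0]
    - [0,0,0]
    - [0,0,0]
    - [0,0,0]
  hand: [0,0,0,0,0,0,0,0,0,0]

```text
time_s: 23.0
position: [0.577, 0.2404, 0.1579]
tool_rot: [[-1.0, -0.014, -0.002], [-0.014, 1.0, -0.0], [0.002, -0.0, -1.0]]
ft_force: [0.6, -1.1, -0.1]
grip_width: -0.0001
gripper_force: 0.0
```

```bash
python3 chk.py top:t6 scene:s6
python3 - <<'E'
import cv2,numpy as np
a=cv2.imread("pics/t6.png")[165:270,205:345];b=cv2.imread("pics/s6.png")[170:290,260:380]
cv2.imwrite("pics/m6.png",np.hstack([cv2.resize(x,(400,s),interpolation=cv2.INTER_CUBIC)[:300] for x,s in((a,300),(b,400))]))
E
```

```text
t 23.0 pos [0.577  0.2404 0.1579] rest [-0.0322  0.2702  0.1579] yaw 90.81 z [-0.002 -0.    -1.   ] f [ 0.6 -1.1 -0.1] w -7.738902958784136e-05
```

View pics/m6.png

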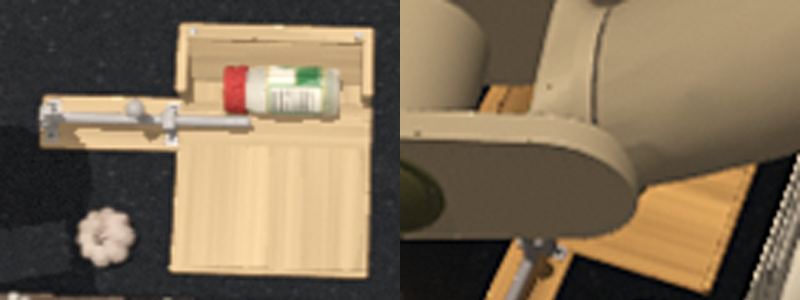

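The bolt's tip at (250,122) in the crop is where it should be when fully home, and it sits in front of the jar lying in the groove. The garlic hasn't moved.

```bash
python3 -c "
from rig import env
print(env.close_job())"
```

```text
the job is handed in; nothing more can be done
None
```

The job is handed in at about 23 s: the jar lies still along the groove and the bolt is fully home in front of it. The garlic hasn't moved, and the arm went nowhere near the mill or the other jar; the verdict itself wasn't shown.

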